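Load a detergent bar into the dosing box

ROBOT

A 6-joint arm with a two-finger parallel gripper is mounted at the origin on the work surface. World frame = base frame: x ahead of the robot, y to its left, z up, the work surface at z = 0. Lengths are in mm, angles in rad, forces in N, time in s.
With the tool pointing down it reaches from about 400 to 925 mm from the base axis. Payload 12.5 kg.
Tool frame: the origin (TCP) lies at the very end of the fingers, on their centre line; the grasp point (between the pads) lies 19 mm behind it; z points along the fingers, y is the line along which they close (so a half turn about z gives the same grasp; the last joint's range is limited). The gripper opens to 95 mm and grips with 3 to 60 N. Pads are 20 mm wide; open, the fingers measure 119 mm over their backs; the gripper's body (75 mm by 180 mm) begins 59 mm behind the grasp point.
Start: joints at [1.106, 0.491, 1.559, -0, 1.092, -0.106], TCP at [219.454, 585.224, 214.661] pointing down, gripper open.
Joint ranges: [-3.1, 3.1], [-0.84, 2.19], [0.05, 2.79], [-1.13, 4.28], [0.06, 2.93], [-2.69, 2.69]. Speed limits (rad/s): [2.22, 2.22, 2.79, 3.14, 3.14, 3.14].

INTERFACE

Orientations are given as [roll, pitch, yaw] about the fixed x, y, z axes, in that order (R = Rz(yaw) Ry(pitch) Rx(roll)).
In Python, from cell import env gives the robot as it stands.
- The arm moves only by the shell command python3 steer.py FILE, which reads ROWS from the file FILE. ROWS is a JSON list of rows, 1 to 5 of them, each written [[dx, dy, dz], turn, opening]: dx, dy, dz in mm, then a turn about the tool's z in rad, then the opening from 0.0 (shut) to 1.0 (fully open); each row is the pose to reach, as a shift and turn from the pose commanded when the command began, along the tool's axes at that moment; what a row does not reach only later rows make up. A row lasts 1/12 s, in which the tool goes at most 41.7 mm and 0.125 rad, less where a joint would pass 70% of its speed; a pose out of reach is approached as far as the arm can. The fingers move at their own pace and stop on an object; the grip force is fixed at half the most. Time passes only in rows, so rows that do not move let the fingers close. It prints the time, the measured TCP pose, the force, the opening and the grip force at its end. Input that does not fit is refused with a message, and nothing moves.
- env.state(): the state, without advancing time (a new reading comes with each control period).
- env.read_camera(name): name is "scene" or "top" or "wrist"; returns (picture, depth): 384x512x3 uint8, red, green, blue; 384x512 float32, mm along the optical axis (not along the pixel's ray), 0 where there is no reading.
- env.camera_info(name): a dict with "vertical_fov" (degrees; the focal length in pixels is half the picture's height over the tangent of half this angle, whatever the lens; pixels are square), "cx", "cy" (the principal point, pixels), "dist_coeffs" ([k1, k2, p1, p2, k3] as OpenCV has them; the pictures are not rectified), "origin" and "attitude" of the camera in the world. Camera axes: x right, y down, z forward; pixel columns grow to the right and rows downward; lengths in mm; the calibration is good to about 2 mm. A picture is of the moment at which its call begins: read the wrist's pose just before it. camera_info takes no time and is no camera call; for the wrist camera it gives the pose at the moment of the call.
- env.job_done(): hands the job in; it is judged then, once.
The state is a dict: "t": time; "joints": joint angles; "qvel": joint speeds; "tau": joint torques, N m; "eef_pos": TCP position; "tcp_rot": TCP orientation; "ft_force": force on the tool from outside, world axes, zero at the start; "moment": the same for the moment, N m; "opening": opening from 0.0 (shut) to 1.0 (fully open); "grip_force": force on a finger pad.
Only numpy, scipy, OpenCV 4.12 (cv2) and the standard library are available. Lean on these libraries where they do the work, as an engineer would, in place of code of your own. Each camera call takes 0.05 s, during which the arm holds its last target. There are 200 camera calls.

TASK

Pick the one oblong detergent tablet out of the pocket tray, lay it gently, without dropping it, in the wide compartment of the dosing box, then close the box's lid fully. Leave the round tablets in their places and do not disturb the bottle, the measuring cup or the brush.

Things in the scene. Friction and masses are not known exactly. Their poses are not given: they have to be found in the camera images.
- tray: grey pocket tray, fixed, 138 (x) x 200 (y) x 12 mm high; origin at the centre of its underside. Six square pockets, 42 x 42 mm, 8 mm deep (floor 4 mm above the underside), centred at x = -31, +31 and y = -62, 0, +62 mm in its frame. Four hold a tablet standing 14 mm proud of the tray's top, two are empty; which holds which changes
- bar_tablet: the detergent tablet: plain white oblong pressed bar, 34 (x) x 16 (y) x 22 mm tall (z), 18 g or so, standing loose in one tray pocket at any yaw; origin at the centre of its underside. It can be taken across its 16 mm width with the fingertips just above the tray's top
- disc_a: plain white round pressed tablet, 26 mm diameter, 22 mm tall, 18 g, standing on its flat face; origin at the centre of its underside, z along its axis; loose in a tray pocket
- disc_b: plain white round pressed tablet, 26 mm diameter, 22 mm tall, 18 g, standing on its flat face; origin at the centre of its underside, z along its axis; loose in a tray pocket
- disc_c: plain white round pressed tablet, 26 mm diameter, 22 mm tall, 18 g, standing on its flat face; origin at the centre of its underside, z along its axis; loose in a tray pocket
- disc_d: plain white round pressed tablet, 26 mm diameter, 22 mm tall, 18 g, standing on its flat face; origin at the centre of its underside, z along its axis; already lying in the narrow compartment of the dosing box
- dose_box: white open-topped dosing box, fixed, 120 (x) x 160 (y) x 40 mm high, walls and floor 4 mm thick; origin at the centre of its underside. A 4 mm divider, its top at 31 mm, runs along x at y = -30 mm: wide compartment on the +y side (112 x 104 mm), narrow one on the -y side (112 x 44 mm). Its -x side roughly faces the robot; the lid is hinged on the far (+x) rim
- wide_floor (a point): centre of the floor of the wide compartment, at (0, +24, 4) mm in the box's frame; axes as the box's
- dose_lid (a joint): angle of the grey lid (rad): 0 = shut flat on the rim, about 1.57 = standing upright, 1.95 = the stop, leaning back away from the robot. Starts at 1.6 to 1.85. Hinge friction about 0.09 N m: it stays where it is left, 1 to 2 N at its edge moves it. Lid 120 mm from hinge to free edge, 160 mm wide, 5 mm thick, 80 g
- dose_lid_hinge (a point): point on the hinge axis of the lid, at the middle of its length, 40.5 mm above the table, at (+60, 0, 40.5) mm in the box's frame; the hinge axis runs along the box's y. Its frame turns with the lid: the lid's inner face lies in the plane z = 0, reaching to x = -120 mm, the outer face at z = +5 mm
- dose_lid_lip (a point): middle of the thumb lip on the lid's free edge, on the outer face, 126 mm from the hinge (the lip is 50 mm wide, sticks out 13 mm past the edge, 5 mm thick). With the lid open it stands up to 175 mm above the table
- soap_bottle: white detergent bottle, 76 mm diameter, 210 mm tall, standing; origin at the centre of its underside; a bystander
- measuring_cup: white plastic cup, 66 mm across the rim, 60 mm high, standing; origin at the centre of its underside; a bystander
- scrub_brush: flat hand brush lying on the table, 200 (x) x 42 (y) x 20 mm high, wooden handle to its own -x; origin under the middle of its length; a bystander

How it is judged:
By the outcome, as a careful person would: the job done as asked, in the order asked, and still so for the second after the job is handed in, with the robot touching nothing.
It also fails if it takes over 64 s, if anything falls off the work surface, if the arm or the gripper's body presses on something with over 40 N, if the wrist force passes 120 N, or if a joint passes its speed limit or range.

## Working session

There is one attempt and no reset: what is moved stays moved. The work goes in short steps, Python scripts to look and compute and a shell command to move; the robot and the scene stay as the last step left them, time stands still between calls to the robot, and variables do not carry over. Pictures are saved under pics/ and viewed, at most 10 in all, crops included, and the job is handed in when it is done.

```bash
ls; mkdir -p pics
python3 - <<'E'
from cell import env
import cv2
s=env.state();print(s['t'],s['eef_pos'],s['tcp_rot'],s['opening'])
for n in('scene','top'):
    i=env.camera_info(n);print(n,i)
    p,d=env.read_camera(n);cv2.imwrite(f'pics/{n}0.png',p[:,:,::-1])
    import numpy as np;np.save(f'pics/{n}0.npy',d)
print(env.camera_info('wrist'))
E
```

```text
cell.py
pics
steer.py
0.0 [219.31837836 584.98886158 214.06205605] [-3.14049631e+00 -1.22343412e-04  2.78279885e+00] 0.998798184189782
scene {'vertical_fov': 56.948135602752025, 'cx': 261.78019238763153, 'cy': 193.55039685880416, 'dist_coeffs': array([0.02951234, 0.        , 0.        , 0.        , 0.        ]), 'origin': array([1211.81046305, -507.59684286,  969.76783365]), 'attitude': array([-2.39740086,  0.00980485,  0.89319254])}
top {'vertical_fov': 56.19342625009051, 'cx': 252.8080664910253, 'cy': 195.8809301184693, 'dist_coeffs': array([-0.07066992,  0.        ,  0.        ,  0.        ,  0.        ]), 'origin': array([ 411.49858584,   28.19760217, 1141.85137717]), 'attitude': array([-3.02793535, -0.00568061, -1.59225315])}
{'vertical_fov': 70.08469332843197, 'cx': 252.1956313600653, 'cy': 190.8623669595892, 'dist_coeffs': array([-0.00058024,  0.        ,  0.        ,  0.        ,  0.        ]), 'origin': array([140.81571432, 614.97138036, 385.14090341]), 'attitude': array([2.83899849e+00, 3.57615401e-04, 1.21244062e+00])}
```

View pics/top0.png

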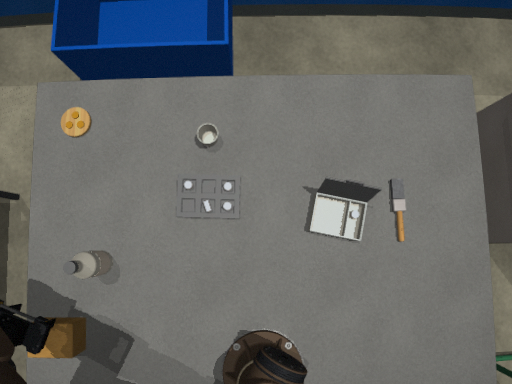

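View pics/scene0.png

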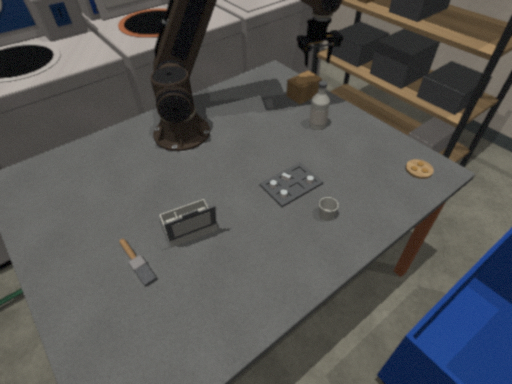

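The top view shows the tray centred near (208,197), with the oblong bar at (208,206) in its near middle pocket. The box is near (339,215) with its lid at (349,188), the brush at (398,210), the cup at (207,134) and the bottle at (90,263). The scene view agrees.

```bash
cat > h.py <<'E'
import numpy as np, cv2
from scipy.spatial.transform import Rotation as Ro
def K(i):
    f=192/np.tan(np.radians(i['vertical_fov'])/2)
    return np.array([[f,0,i['cx']],[0,f,i['cy']],[0,0,1.]])
def rays(i,px):
    u=cv2.undistortPoints(np.array(px,float).reshape(-1,1,2),K(i),i['dist_coeffs']).reshape(-1,2)
    return np.c_[u,np.ones(len(u))]@Ro.from_euler('xyz',i['attitude']).as_matrix().T
def at_z(i,px,z):
    r=rays(i,px);o=i['origin'];return o+r*((z-o[2])/r[:,2])[:,None]
def at_depth(i,px,d):
    px=np.array(px);return i['origin']+rays(i,px)*np.array([d[int(round(v)),int(round(u))] for u,v in px])[:,None]
def cloud(i,d):
    v,u=np.mgrid[:384,:512];return (i['origin']+rays(i,np.c_[u.ravel(),v.ravel()])*d.reshape(-1,1)).reshape(384,512,3)
def to_tool(s,vec):
    return Ro.from_euler('xyz',s['tcp_rot']).as_matrix().T@np.array(vec)
def project(i,P):
    R=Ro.from_euler('xyz',i['attitude']).as_matrix()
    return cv2.projectPoints(np.array(P,float).reshape(-1,1,3),cv2.Rodrigues(R.T)[0],-R.T@i['origin'],K(i),i['dist_coeffs'])[0].reshape(-1,2)
E
python3 - <<'E'
from cell import env
from h import *
i=env.camera_info('top');d=np.load('pics/top0.npy')
np.set_printoptions(suppress=True,precision=1)
pts=dict(tablet=(208,206),traymid=(208,196),disc=(188,185),d2=(228,186),d3=(228,206),t_tl=(178,179),t_tr=(240,178),t_br=(240,218),t_bl=(177,218),boxnl=(310,233),boxnr=(361,241),boxfl=(317,193),boxfr=(368,199),lidl=(321,180),lidr=(380,188),wide=(328,215),brusht=(396,180),brushb=(402,240),cup=(207,134),bot=(90,263),bottop=(70,268),disc_d=(354,214))
for k,p in pts.items(): print(k,at_depth(i,[p],d)[0])
s=env.state();print(to_tool(s,[430-s['eef_pos'][0],150-s['eef_pos'][1],0]))
E
```

```text
tablet [509.8 159.2  26.7]
traymid [542.6 160.4  14.4]
disc [577.2 221.6  26.8]
d2 [571.5  96.2  25.6]
d3 [508.6  97.   25.8]
t_tl [599.2 255.9  13.1]
t_tr [600.1  58.8   1.5]
t_br [471.8  61.1   0.8]
t_bl [476.  261.7  -1. ]
boxnl [ 419.5 -159.6    1.3]
boxnr [ 390.1 -322.    -0.1]
boxfl [ 541.4 -178.9   44.4]
boxfr [ 516.9 -328.5   70.5]
lidl [ 588.2 -201.4    3. ]
lidr [ 537.9 -333.7  162.2]
wide [ 475.  -218.6    4.9]
brusht [ 581.9 -442.7   14.1]
brushb [ 389.9 -447.7   18.8]
cup [746.5 163.5   5.9]
bot [347.3 475.1 145.5]
bottop [339.1 499.6 210. ]
disc_d [ 475.2 -296.9   23.3]
[-350.  -333.3    0.3]
```

```bash
echo '[[[0,0,-40],0,1],[[0,0,-70],0,1],[[-32,-23,-70],0,1],[[-65,-46,-70],0,1],[[-98,-68,-70],0,1]]' > path.dat && python3 steer.py path.dat; echo '[[[-32,-23,0],0,1],[[-65,-46,0],0,1],[[-98,-68,0],0,1],[[-131,-91,0],0,1],[[-163,-114,0],0,1]]' > path.dat && python3 steer.py path.dat; echo '[[[-32,-23,0],0,1],[[-65,-46,0],0,1],[[-98,-68,0],0,1],[[-131,-91,0],0,1],[[-140,-98,0],0,1]]' > path.dat && python3 steer.py path.dat
```

```text
t: 0.52
eef_pos: [287.4, 485.9, 284.7]
tcp_rot: [3.141, 0.0, 2.785]
ft_force: [1.1, -0.1, 1.1]
opening: 1.005
grip_force: 0.0
t: 0.93
eef_pos: [400.6, 321.4, 284.6]
tcp_rot: [-3.142, -0.0, 2.783]
ft_force: [0.6, -0.3, -0.3]
opening: 0.999
grip_force: 0.0
t: 1.35
eef_pos: [498.9, 178.5, 284.3]
tcp_rot: [-3.141, 0.0, 2.78]
ft_force: [0.2, -0.0, -0.6]
opening: 0.999
grip_force: 0.0
```

```bash
cat > shot.py <<'E'
import sys,pickle
from cell import env
from h import *
n=sys.argv[1];s=env.state();i=env.camera_info('wrist');p,d=env.read_camera('wrist')
cv2.imwrite(f'pics/{n}.png',p[:,:,::-1]);pickle.dump((s,i,p,d),open(f'pics/{n}.pkl','wb'))
print(s['t'],s['eef_pos'],s['tcp_rot'],np.abs(s['qvel']).max())
E
echo '[[[0,0,0],0,1],[[0,0,0],0,1]]' > path.dat && python3 steer.py path.dat;python3 shot.py w1
```

```text
t: 1.52
eef_pos: [496.5, 182.0, 284.3]
tcp_rot: [-3.141, -0.001, 2.781]
ft_force: [-0.8, -0.3, 0.5]
opening: 1.0
grip_force: 0.0
1.5167 [496.47364027 181.99468899 284.30127862] [-3.14143331e+00 -8.43375600e-04  2.78116096e+00] 0.037640293589576754
```

View pics/w1.png

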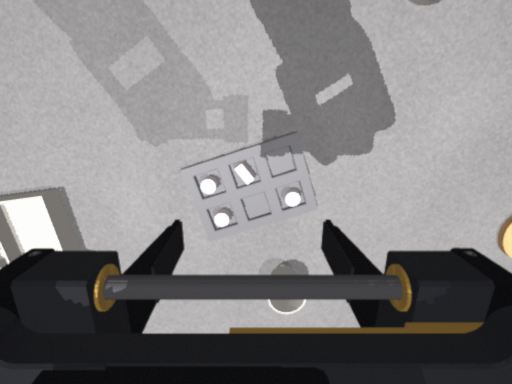

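The view shows the tray with the oblong bar at (244,174). The discs are at (208,186), (222,219) and (292,199), and the corner of the box is at the left edge. I'll go lower for a second view.

```bash
echo '[[[-7,-6,37],0,1],[[-14,-12,74],0,1],[[-20,-17,105],0,1],[[-20,-17,105],0,1],[[-20,-17,105],0,1]]' > path.dat && python3 steer.py path.dat>/dev/null; python3 shot.py w2
cat > bar.py <<'E'
import pickle,sys
from h import *
np.set_printoptions(suppress=True,precision=1)
V=[pickle.load(open(f'pics/{n}.pkl','rb')) for n in sys.argv[1:]]
obs={}
for s,i,p,d in V:
    C=cloud(i,d);m=(C[...,2]>19)&(C[...,2]<40)&(p.min(2)>150)&(C[...,0]>450)&(C[...,0]<620)&(C[...,1]>40)&(C[...,1]<270)
    for c in cv2.findContours(m.astype(np.uint8),0,1)[0]:
        if cv2.contourArea(c)<30: continue
        mk=np.zeros(m.shape,np.uint8);cv2.drawContours(mk,[c],-1,1,-1);q=C[mk>0]
        zt=np.median(q[:,2]); W=at_z(i,c.reshape(-1,2),26)[:,:2].astype(np.float32)
        r=cv2.minAreaRect(W);b=cv2.boxPoints(r);e=b[1]-b[0];f=b[2]-b[1];L=e if e@e>f@f else f
        uv=cv2.moments(c);uv=(uv['m10']/uv['m00'],uv['m01']/uv['m00'])
        print(np.array(uv),'z',zt,'ctr',np.array(r[0]),'size',np.array(r[1]),'long dir',np.arctan2(L[1],L[0])%np.pi)
E
python3 bar.py w1;echo;python3 bar.py w2
```

```text
1.9833 [508.57532868 160.30714149 179.43794053] [-3.14054291e+00 -2.24188776e-03  2.78373259e+00] 0.04561038202527424
[221.5 218.8] z 26.687397986149705 ctr [571.3  98.4] size [25.  24.1] long dir 0.37340224
[292.4 198.1] z 26.662489506577515 ctr [578.5 223.1] size [24.9 24.7] long dir 1.2464253
[208.1 185.4] z 26.656581281334866 ctr [509.6 100.9] size [24.6 24.6] long dir 2.2949705
[244.1 173.1] z 26.5708054533427 ctr [510.7 163.3] size [34.3 15.8] long dir 0.30064592

[224.5 237.2] z 26.890394239436716 ctr [571.9  98.3] size [25.  24.6] long dir 1.2136178
[317. 211.] z 26.771669593127626 ctr [578.5 222.5] size [25.4 24.9] long dir 1.2725477
[207.4 194.4] z 26.730231698502052 ctr [509.6 100.8] size [23.8 25.1] long dir 2.746144
[254.7 179. ] z 26.776749227336296 ctr [510.8 163.4] size [34.1 16.3] long dir 0.31188548
```

View pics/w2.png

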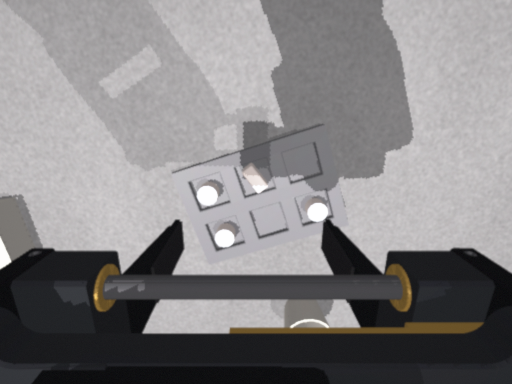

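```bash
echo '[[[-1,3.7,20],-0.12,0.4],[[-1,3.7,40],-0.24,0.4],[[-1,3.7,60],-0.36,0.4],[[-1,3.7,80],-0.48,0.4],[[-1,3.7,100],-0.6,0.4]]' > path.dat && python3 steer.py path.dat ; echo '[[[0,0,20],-0.063,0.4],[[0,0,25],-0.063,0.4],[[0,0,25],-0.063,0.4],[[0,0,25],-0.063,0.4]]' > path.dat && python3 steer.py path.dat
python3 - <<'E'
from cell import env
from h import *
import pickle
s=env.state();print(s['joints'],s['eef_pos'],s['tcp_rot'])
print('shift',to_tool(s,np.array([510.8,163.4,15])-s['eef_pos']),'yaw need',0.306+np.pi-s['tcp_rot'][2]%(2*np.pi))
_,i,p,d=pickle.load(open('pics/w2.pkl','rb'));C=cloud(i,d).reshape(-1,3)
m=(C[:,0]>480)&(C[:,0]<600)&(C[:,1]>70)&(C[:,1]<250)&(C[:,2]<19);print(np.histogram(C[m,2],bins=np.arange(-2,20,1.)))
E
```

```text
t: 2.45
eef_pos: [512.6, 163.7, 81.3]
tcp_rot: [-3.142, 0.004, -2.893]
ft_force: [0.2, 0.7, 0.2]
opening: 0.704
grip_force: 0.0
t: 2.78
eef_pos: [512.4, 163.1, 56.3]
tcp_rot: [-3.141, 0.002, -2.839]
ft_force: [0.2, 0.3, -0.0]
opening: 0.435
grip_force: 0.0
[ 1.85242859e-01  5.87068935e-01  1.92255620e+00  2.31961016e-04
  6.29839893e-01 -1.68809003e+00] [512.36164864 163.09693527  56.30256268] [-3.14147976e+00  2.12902833e-03 -2.83924328e+00]
shift [ 1.48850094  0.7589827  41.2994018 ] yaw need 0.0036506227014045933
(array([   0,    0,    0,    0,   17,  432, 1705, 1448,  300,   94,   85,
         92,  152,  774, 2943, 2283,  345,   26,   24,   15,   23]), array([-2., -1.,  0.,  1.,  2.,  3.,  4.,  5.,  6.,  7.,  8.,  9., 10.,
       11., 12., 13., 14., 15., 16., 17., 18., 19.]))
```

Heights check out: tray top about 12.8, pocket floor about 4.9, tablet top about 26.7. Each reads about 0.7 above nominal. Descending and gripping.

```bash
echo '[[[1.5,0.8,15],0,0.4],[[1.5,0.8,28],0,0.4],[[1.5,0.8,37],0,0.4],[[1.5,0.8,41],0,0.4],[[1.5,0.8,41],0,0.4]]' > path.dat && python3 steer.py path.dat ; echo '[[[0,0,0],0,0.1],[[0,0,0],0,0.1],[[0,0,0],0,0.1],[[0,0,0],0,0.1],[[0,0,0],0,0.1]]' > path.dat && python3 steer.py path.dat
```

```text
t: 3.2
eef_pos: [510.1, 162.9, 13.9]
tcp_rot: [3.142, 0.0, -2.838]
ft_force: [-0.9, -1.1, 0.3]
opening: 0.403
grip_force: 0.0
t: 3.62
eef_pos: [510.1, 162.8, 14.1]
tcp_rot: [3.142, 0.001, -2.837]
ft_force: [0.1, 0.1, 4.7]
opening: 0.164
grip_force: 30.0
```

```bash
echo '[[[0,0,-8],0,0.1],[[0,0,-30],0,0.1],[[0,0,-65],0,0.1],[[0,0,-100],0,0.1],[[0,0,-140],0,0.1]]' > path.dat && python3 steer.py path.dat; echo '[[[20,-30,-10],0,0.1],[[40,-60,-20],0,0.1],[[60,-90,-30],0,0.1],[[80,-120,-40],0,0.1],[[100,-150,-50],0,0.1]]' > path.dat && python3 steer.py path.dat;  echo '[[[20,-30,-5],0,0.1],[[40,-60,-10],0,0.1],[[60,-90,-15],0,0.1],[[80,-120,-15],0,0.1],[[80,-120,-15],0,0.1]]' > path.dat && python3 steer.py path.dat; python3 shot.py w3
```

```text
t: 4.03
eef_pos: [509.1, 162.6, 155.0]
tcp_rot: [3.141, -0.002, -2.837]
ft_force: [0.2, 0.7, -0.1]
opening: 0.166
grip_force: 30.0
t: 4.45
eef_pos: [458.4, -11.6, 204.7]
tcp_rot: [-3.141, 0.0, -2.837]
ft_force: [0.2, -0.5, 0.9]
opening: 0.166
grip_force: 30.0
t: 4.87
eef_pos: [417.8, -153.2, 219.5]
tcp_rot: [-3.14, 0.001, -2.841]
ft_force: [0.2, 1.2, 0.1]
opening: 0.168
grip_force: 30.0
4.8667 [ 417.79608064 -153.18574757  219.47623277] [-3.13995430e+00  5.20076232e-04 -2.84144832e+00] 0.1251437992456177
```

View pics/w3.png

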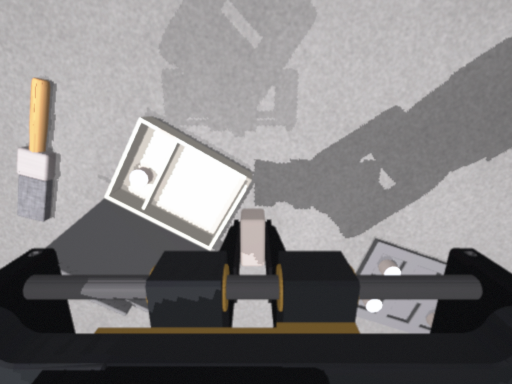

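The bar is firmly held, seen at (253,235). The box rim corners are at about (145,118), (251,180), (106,196) and (212,247), the divider is at about (165,175), and the disc is at (140,177). The dark lid stands behind the box.

```bash
cat > box.py <<'E'
import pickle,sys
from h import *
from scipy.optimize import least_squares
np.set_printoptions(suppress=True,precision=2)
s,i,p,d=pickle.load(open(f'pics/{sys.argv[1]}.pkl','rb'))
C=cloud(i,d);X,Y,Z=C[...,0],C[...,1],C[...,2]
reg=(X>370)&(X<620)&(Y>-360)&(Y<-130)&(d>0)
rim=reg&(Z>35)&(Z<47)&(p.min(2)>140)
v,u=np.nonzero(rim);q=C[rim];print('rim n',len(q),'z',np.median(q[:,2]))
pix=[(145,118),(251,180),(106,196),(212,247)];print('corners z40',at_z(i,pix,40)[:,:2])
W=at_z(i,np.c_[u,v],40)[:,:2]
def res(t):
    c,sn=np.cos(t[2]),np.sin(t[2]);l=(W-t[:2])@np.array([[c,-sn],[sn,c]])
    # distance to rim centreline rectangle (116x156)
    a=np.abs(l)-[58,78];o=np.linalg.norm(np.maximum(a,0),axis=1)+np.minimum(a.max(1),0);return o
f=least_squares(res,[470,-243,-0.18],loss='soft_l1',f_scale=2,x_scale=[1,1,.01]);print('box',f.x,'rms',np.sqrt(np.mean(res(f.x)**2)),'yaw',f.x[2])
t=f.x;c,sn=np.cos(t[2]),np.sin(t[2]);R=np.array([[c,-sn],[sn,c]])
print('wide floor',R@[0,24]+t[:2],'lip open/hinge',R@[60,0]+t[:2])
L=(C[...,:2]-t[:2])@R
fl=reg&(np.abs(L[...,0])<40)&(L[...,1]>-15)&(L[...,1]<60);print('floor z',np.median(Z[fl]))
dv=reg&(np.abs(L[...,0])<30)&(np.abs(L[...,1]+30)<2);print('divider z',np.median(Z[dv]))
ld=reg&(L[...,0]>45)&(np.abs(L[...,1])<78)&(Z>60)
if ld.sum()>30:
    x,z=60-L[ld][:,0],Z[ld]-40.5;print('lid n',ld.sum(),'angle',np.median(np.arctan2(z,x)),'max z',z.max()+40.5)
E
python3 box.py w3
python3 - <<'E'
from cell import env
from h import *
i=env.camera_info('top');d=np.load('pics/top0.npy');C=cloud(i,d)
m=(C[...,0]>490)&(C[...,0]<620)&(C[...,1]>-360)&(C[...,1]<-170)&(C[...,2]>60);q=C[m];print(len(q),q[q[:,2]>140].mean(0),q[(q[:,2]<90)].mean(0),q[:,2].max())
E
```

```text
rim n 1514 z 40.810790565949105
corners z40 [[ 391.42 -300.69]
 [ 428.45 -151.82]
 [ 507.89 -332.26]
 [ 540.04 -175.91]]
box [ 468.09 -242.69   -0.22] rms 1.7794106813150994 yaw -0.22196404937980285
wide floor [ 473.38 -219.28] lip open/hinge [ 526.62 -255.9 ]
floor z 5.097703432141543
divider z 31.373134620877977
lid n 6123 angle 1.7810917326725806 max z 171.9627984072713
857 [ 553.44476103 -261.07410943  155.29944421] [ 535.59917433 -256.47935587   75.433893  ] 173.8956327143544
```

```bash
echo '[[[-7,-16,0],0.1,0.1],[[-14,-32,0],0.21,0.1],[[-21,-48,0],0.32,0.1],[[-28,-64,0],0.42,0.1],[[-33.5,-79.6,0],0.522,0.1]]' > path.dat && python3 steer.py path.dat; echo '[[[0,0,0],0,0.1],[[0,0,0],0,0.1]]' > path.dat && python3 steer.py path.dat>/dev/null
cat > tgt.py <<'E'
import sys
from cell import env
from h import *
np.set_printoptions(suppress=True,precision=2)
s=env.state();a=[float(x) for x in sys.argv[1:]]
print(s['t'],s['eef_pos'],s['tcp_rot'],s['ft_force'],s['grip_force'],'q6',s['joints'][5])
print('shift',to_tool(s,np.array(a[:3])-s['eef_pos']),'turn',(s['tcp_rot'][2]-a[3]+np.pi)%(2*np.pi)-np.pi)
E
python3 tgt.py 473.4 -219.3 18 2.92; python3 shot.py w4; python3 box.py w4
```

```text
t: 5.33
eef_pos: [475.7, -214.1, 218.8]
tcp_rot: [3.141, -0.0, 2.92]
ft_force: [0.3, -0.2, -0.1]
opening: 0.165
grip_force: 30.0
5.5 [ 474.88 -213.78  218.39] [ 3.14 -0.    2.93] [ 0.19  0.57 -1.41] 30.000406801700592 q6 -1.905764331516879
shift [  0.09  -5.82 200.39] turn 0.006434111184530966
5.5 [ 474.87738986 -213.77629821  218.38844081] [ 3.14105840e+00 -8.91516527e-04  2.92643411e+00] 0.026915184805887272
rim n 1429 z 40.71418430813043
corners z40 [[ 379.15 -327.76]
 [ 484.4  -216.9 ]
 [ 464.55 -412.11]
 [ 569.21 -292.53]]
box [ 467.96 -242.5    -0.22] rms 1.5558372650177128 yaw -0.22024972071452453
wide floor [ 473.2  -219.08] lip open/hinge [ 526.51 -255.61]
floor z 321.40802578725584
divider z 333.55445063042396
lid n 2215 angle 1.7826345320778363 max z 145.15411748233632
```

The second view gives the same box pose to within 0.2 mm. Descending.

```bash
echo '[[[0,-3,40],0,0.1],[[0,-5.8,80],0,0.1],[[0,-5.8,115],0,0.1],[[0,-5.8,145],0,0.1],[[0,-5.8,165],0,0.1]]' > path.dat && python3 steer.py path.dat; echo '[[[0,0,15],0,0.1],[[0,0,24],0,0.1],[[0,0,30],0,0.1],[[0,0,34],0,0.1],[[0,0,34],0,0.1]]' > path.dat && python3 steer.py path.dat; echo '[[[0,0,1],0,0.1],[[0,0,2],0,0.1],[[0,0,2],0,0.1]]' > path.dat && python3 steer.py path.dat
```

```text
t: 5.97
eef_pos: [472.3, -218.6, 51.5]
tcp_rot: [3.14, -0.003, 2.927]
ft_force: [0.5, 0.3, -0.8]
opening: 0.163
grip_force: 30.0
t: 6.38
eef_pos: [473.6, -220.1, 19.7]
tcp_rot: [3.141, 0.0, 2.925]
ft_force: [0.2, 0.7, 0.5]
opening: 0.169
grip_force: 30.0
t: 6.63
eef_pos: [473.8, -220.4, 18.1]
tcp_rot: [-3.141, 0.001, 2.924]
ft_force: [-0.8, 0.2, -0.3]
opening: 0.162
grip_force: 30.0
```

Creeping down until the floor is felt, expected near z = 14.

```bash
echo '[[[0,0,1],0,0.1],[[0,0,2],0,0.1],[[0,0,2],0,0.1]]' > path.dat && python3 steer.py path.dat; echo '[[[0,0,1],0,0.1],[[0,0,1],0,0.1]]' > path.dat && python3 steer.py path.dat; echo '[[[0,0,0.6],0,0.1],[[0,0,0.6],0,0.1]]' > path.dat && python3 steer.py path.dat
```

```text
t: 6.88
eef_pos: [473.6, -220.4, 15.6]
tcp_rot: [3.142, 0.0, 2.924]
ft_force: [1.1, 0.4, -0.4]
opening: 0.163
grip_force: 30.0
t: 7.05
eef_pos: [473.6, -220.3, 14.5]
tcp_rot: [3.141, -0.0, 2.924]
ft_force: [-0.3, -0.2, -0.8]
opening: 0.168
grip_force: 30.0
t: 7.22
eef_pos: [473.6, -220.4, 14.1]
tcp_rot: [3.142, 0.0, 2.924]
ft_force: [-0.8, 1.0, 2.0]
opening: 0.166
grip_force: 30.0
```

```bash
echo '[[[0,0,0.5],0,0.1],[[0,0,0.5],0,0.1]]' > path.dat && python3 steer.py path.dat; echo '[[[0,0,0],0,0.1],[[0,0,0],0,0.1]]' > path.dat && python3 steer.py path.dat
```

```text
t: 7.38
eef_pos: [473.6, -220.4, 14.1]
tcp_rot: [-3.142, 0.0, 2.924]
ft_force: [-2.2, 0.2, 9.4]
opening: 0.169
grip_force: 30.0
t: 7.55
eef_pos: [473.6, -220.4, 14.1]
tcp_rot: [-3.142, 0.0, 2.924]
ft_force: [-1.5, 0.4, 9.2]
opening: 0.166
grip_force: 30.0
```

Floor contact (9 N, at z = 14.1). Easing the load off, then releasing.

```bash
echo '[[[0,0,-0.4],0,0.2],[[0,0,-0.4],0,0.3],[[0,0,-0.4],0,0.4],[[0,0,-0.4],0,0.4]]' > path.dat && python3 steer.py path.dat; echo '[[[0,0,-12],0,0.4],[[0,0,-35],0,0.4],[[0,0,-70],0,0.4],[[0,0,-110],0,0.4],[[0,0,-150],0,0.4]]' > path.dat && python3 steer.py path.dat; echo '[[[20,0,-25],0,0.2],[[60,0,-50],0,0.0],[[100,0,-50],0,0.0],[[100,0,-50],0,0.0],[[100,0,-50],0,0]]' > path.dat && python3 steer.py path.dat;python3 shot.py w5;python3 box.py w5
```

```text
t: 7.88
eef_pos: [473.6, -220.3, 13.8]
tcp_rot: [3.141, -0.0, 2.924]
ft_force: [-1.3, -0.4, -0.8]
opening: 0.353
grip_force: 0.0
t: 8.3
eef_pos: [473.1, -220.1, 165.2]
tcp_rot: [3.141, -0.001, 2.924]
ft_force: [1.6, -0.9, 0.1]
opening: 0.4
grip_force: 0.0
t: 8.72
eef_pos: [374.6, -198.4, 214.6]
tcp_rot: [-3.141, 0.001, 2.923]
ft_force: [0.6, 0.4, 1.2]
opening: 0.105
grip_force: 0.0
8.7167 [ 374.61440843 -198.35775492  214.63848329] [-3.14116712e+00  1.09286435e-03  2.92281793e+00] 0.06335818145562257
rim n 665 z 40.80027417337806
corners z40 [[ 278.87 -310.77]
 [ 383.39 -201.49]
 [ 363.09 -394.66]
 [ 467.13 -276.68]]
box [ 467.85 -242.36   -0.22] rms 1.2962192928141731 yaw -0.21957262180904652
wide floor [ 473.08 -218.93] lip open/hinge [ 526.41 -255.43]
floor z 5.102227341279757
divider z 31.594626435398027
lid n 731 angle 1.7876299911283726 max z 113.49977392174435
```

View pics/w5.png

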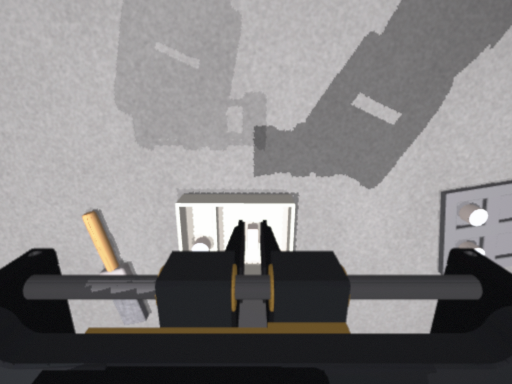

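The bar stands in the wide compartment, seen at (252,245) between the fingertips, and disc_d is undisturbed at (201,244). Next I take the closed fingers over the lid (lip about 172 mm) to behind it.

```bash
echo '[[[0,0,-20],0,0],[[-40,-5,-20],0,0],[[-80,-10,-20],0,0],[[-120,-15,-20],0,0],[[-160,-20,-20],0,0]]' > path.dat && python3 steer.py path.dat; echo '[[[-35,-2,0],0,0],[[-72,-2.6,0],0,0],[[-72,-2.6,0],0,0]]' > path.dat && python3 steer.py path.dat
cat > bx.py <<'E'
from cell import env
import numpy as np
s=env.state();c,n=np.cos(-.2195),np.sin(-.2195);d=s['eef_pos'][:2]-[467.9,-242.4]
print('t %.2f box X %.1f Y %.1f Z %.1f'%(s['t'],d@[c,n],d@[-n,c],s['eef_pos'][2]),'F',np.round(s['ft_force'],1),'yawerr',round(s['tcp_rot'][2]-np.pi+.2195,3))
E
python3 bx.py; python3 shot.py w6
python3 - <<'E'
import pickle
from h import *
E
```

```text
t: 9.18
eef_pos: [530.7, -253.5, 233.1]
tcp_rot: [3.141, -0.0, 2.924]
ft_force: [-0.2, -0.3, 0.2]
opening: 0.006
grip_force: 0.0
t: 9.43
eef_pos: [603.2, -272.0, 231.2]
tcp_rot: [3.141, 0.0, 2.925]
ft_force: [0.1, -0.9, 0.6]
opening: 0.004
grip_force: 0.0
t 9.43 box X 138.5 Y 0.5 Z 231.2 F [ 0.1 -0.9  0.6] yawerr 0.003
9.4333 [ 603.1943967  -272.04114932  231.16973861] [3.14110833e+00 1.63759290e-04 2.92488129e+00] 0.13948102100982102
```

View pics/w6.png

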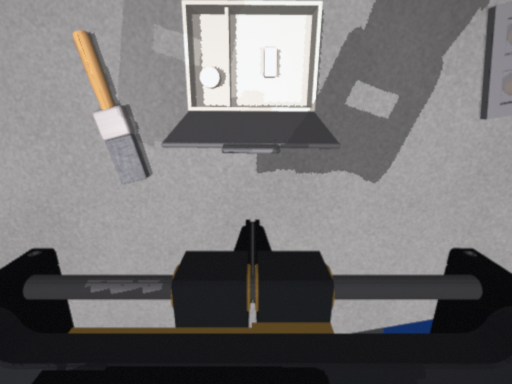

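```bash
echo '[[[0,0,30],0,0],[[0,0,60],0,0],[[0,0,85],0,0],[[0,0,85],0,0]]' > path.dat && python3 steer.py path.dat>/dev/null; python3 bx.py
```

```text
t 9.82 box X 130.6 Y 1.2 Z 143.5 F [-1.1  0.5 -0.1] yawerr 0.002
```

The bar stands at (269,62) in the wide compartment and disc_d at (210,77) in the narrow one. The lid edge is at about row 147, and the fingers are clear behind it. Pushing it over now.

```bash
echo '[[[12,-1,-2],0,0],[[24,-1,-4],0,0],[[35,-1,-6],0,0],[[45,-1,-6],0,0],[[55,-1,-6],0,0]]' > path.dat && python3 steer.py path.dat>/dev/null; python3 bx.py; echo '[[[14,0,1],0,0],[[28,0,3],0,0],[[42,0,6],0,0],[[55,0,9],0,0],[[66,0,12],0,0]]' > path.dat && python3 steer.py path.dat>/dev/null; python3 bx.py
```

```text
t 10.23 box X 77.9 Y -0.8 Z 156.3 F [ 1.5 -0.4  1.1] yawerr 0.002
t 10.65 box X 11.3 Y -0.8 Z 143.7 F [ 0.7 -0.9 -0.4] yawerr 0.002
```

```bash
echo '[[[4,0,7],0,0],[[9,0,14],0,0],[[15.6,0,22],0,0],[[22,0,29],0,0],[[28,0,36],0,0]]' > path.dat && python3 steer.py path.dat>/dev/null; python3 bx.py; echo '[[[2,0,4],0,0],[[5,0,8],0,0],[[5,0,8],0,0]]' > path.dat && python3 steer.py path.dat>/dev/null; python3 bx.py; python3 shot.py w7
```

```text
t 11.07 box X -16.4 Y -0.9 Z 106.2 F [0.2 0.1 0.4] yawerr 0.002
t 11.32 box X -21.7 Y -0.8 Z 98.1 F [-0.1 -0.5 -0. ] yawerr 0.002
11.3167 [ 446.53507791 -238.43011273   98.13730972] [ 3.14099915e+00 -1.15549952e-03  2.92367171e+00] 0.024592528660569747
```

View pics/w7.png

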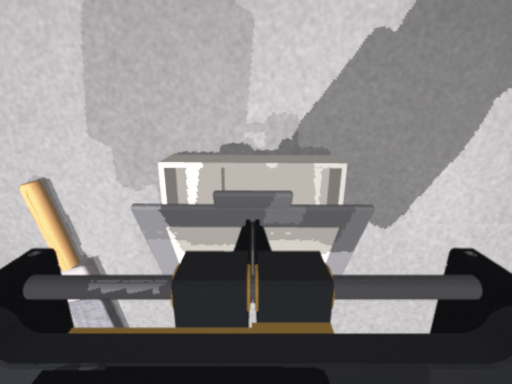

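The lid is partway down ahead of the fingers, its edge at about row 215 and the lip at (253,198). Continuing down.

```bash
echo '[[[5,0,8],0,0],[[10,0,16],0,0],[[13,0,24],0,0],[[15.5,0,33],0,0],[[17.5,0,42],0,0]]' > path.dat && python3 steer.py path.dat>/dev/null; python3 bx.py; echo '[[[0.5,0,4],0,0],[[1,0,7],0,0],[[1,0,7],0,0]]' > path.dat && python3 steer.py path.dat>/dev/null; python3 bx.py
```

```text
t 11.78 box X -38.4 Y -1.0 Z 56.6 F [ 0.   0.3 -0.2] yawerr 0.002
t 12.03 box X -39.7 Y -0.9 Z 49.6 F [ 0.2 -0.2  0.5] yawerr 0.002
```

```bash
echo '[[[0,0,1.5],0,0],[[0,0,3],0,0],[[0,0,3],0,0]]' > path.dat && python3 steer.py path.dat>/dev/null; python3 bx.py; echo '[[[0,0,0.7],0,0],[[0,0,1.3],0,0],[[0,0,1.3],0,0]]' > path.dat && python3 steer.py path.dat>/dev/null; python3 bx.py
```

```text
t 12.28 box X -39.5 Y -0.9 Z 47.0 F [0.  0.3 0.4] yawerr 0.002
t 12.53 box X -39.6 Y -1.0 Z 45.8 F [-0.1  0.8  2.4] yawerr 0.002
```

```bash
echo '[[[0,0,0.5],0,0],[[0,0,0.8],0,0],[[0,0,0.8],0,0]]' > path.dat && python3 steer.py path.dat>/dev/null; python3 bx.py; echo '[[[0,0,0.4],0,0],[[0,0,0.4],0,0],[[0,0,0.4],0,0]]' > path.dat && python3 steer.py path.dat>/dev/null; python3 bx.py
```

```text
t 12.78 box X -39.5 Y -1.0 Z 45.6 F [-2.9  1.5 12.6] yawerr 0.002
t 13.03 box X -39.5 Y -1.0 Z 45.5 F [-3.9  1.9 18.1] yawerr 0.002
```

The lid is hard against the rim: 18 N at z = 45.5, exactly the shut height. Retracting and checking.

```bash
echo '[[[0,0,-5],0,0],[[0,0,-35],0,0],[[0,0,-75],0,0],[[0,0,-115],0,0],[[0,0,-150],0,0]]' > path.dat && python3 steer.py path.dat>/dev/null;echo '[[[40,0,-20],0,0],[[80,0,-30],0,0],[[100,0,-30],0,0],[[100,0,-30],0,0],[[100,0,-30],0,0]]' > path.dat && python3 steer.py path.dat>/dev/null; python3 bx.py; python3 shot.py w8
python3 - <<'E'
import pickle
from cell import env
from h import *
_,i,p,d=pickle.load(open('pics/w8.pkl','rb'));C=cloud(i,d)
c,n=np.cos(-.2195),np.sin(-.2195);R=np.array([[c,-n],[n,c]]);L=(C[...,:2]-[467.9,-242.4])@R
for X in(-55,-40,-20,0,20):
    m=(abs(L[...,0]-X)<4)&(abs(L[...,1])<75)&(C[...,2]<100)&(d>0);print(X,m.sum(),np.median(C[...,2][m]) if m.any() else None)
p,_=env.read_camera('top');cv2.imwrite('pics/top1.png',cv2.resize(p[110:290,60:430,::-1],None,fx=2,fy=2))
E
```

```text
t 13.87 box X -140.1 Y -1.2 Z 225.0 F [ 0.3  0.4 -0.6] yawerr 0.001
13.8667 [ 330.88086288 -213.07853084  225.01964267] [-3.14094562e+00  1.38944657e-03  2.92263204e+00] 0.03974188412016666
-55 453 46.370304899512746
-40 380 46.71355542106187
-20 0 None
0 0 None
20 0 None
```

View pics/top1.png

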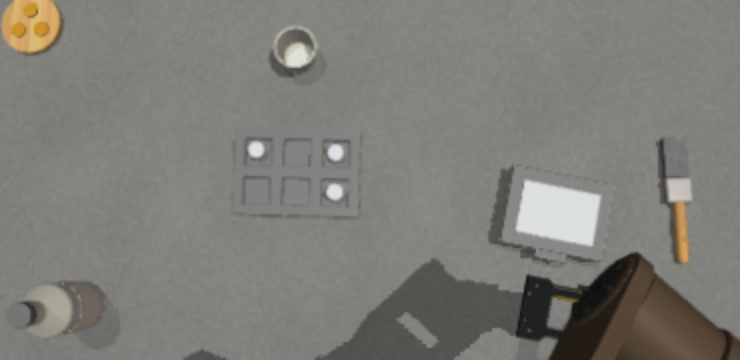

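The lid lies shut on the box, centred at (557,213). The three discs are still in their pockets, and the cup, bottle and brush have not moved. The lid's top face measures about 46.5 mm near its free edge; less the usual 0.7 mm bias, that matches the shut height.

```bash
python3 -c "
from cell import env
print(env.job_done())"
```

```text
the job is handed in; nothing more can be done
None
```

I moved the oblong tablet from the tray to the wide compartment, set it down gently, and closed the lid fully. The round tablets, bottle, cup and brush were not disturbed, and the job was handed in at about 14 s on the robot's clock.

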